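# Fetch the boxed-in bearing housing

## Task

The low bearing housing in the parts tray is boxed in by three tall parts: first move all three onto the blue side mat and leave them standing there, then take the housing to the square nest of the assembly fixture and set it down inside the frame, and then put each tall part back upright in the tray on the very spot where it stood at the start. Do not tip any of the tall parts over, and leave the white dispensing bottle standing where it is.

Things in the scene. Friction and masses are not known exactly. Their poses are not given: they have to be found in the camera images.
- housing: bearing housing: low plain aluminium cylinder, 42 mm diameter, 36 mm high, with a dark bore drawn on top; about 0.12 kg. Origin at the centre of its underside, z up. It starts in the tray with the three tall parts round it, 5 to 20 mm of gap to each: too little for fingers.
- canister: filter canister: round steel cylinder, 36 mm diameter up to 82 mm, then a shoulder and a 20 mm wide neck up to 96 mm; about 0.25 kg. Grip it on the cylinder at 60 to 70 mm above its foot. Origin at the centre of its underside, z up. It starts on one of the tray's three outer circles, drawn afresh.
- module: power module: square black plastic block, 34 x 34 mm and 90 mm high (a small grey plate on top makes it 94), about 0.22 kg. Its x and y axes are normal to its upright faces. Origin at the centre of its underside, z up. It starts on one of the tray's three outer circles, drawn afresh.
- standoff: stand-off post: aluminium, a round foot of 38 mm diameter and 22 mm height, above it a plain round shaft of 26 mm diameter up to 94 mm; about 0.22 kg. Grip the shaft. Origin at the centre of its underside, z up. It starts on one of the tray's three outer circles, drawn afresh.
- tray: parts tray, fixed: light wooden tray 200 (x) by 190 mm (y), walls 10 mm high over the bench, floor 5 mm above the bench. Origin at the centre of its underside. Darker circles on its floor: the housing's at (35, 0) mm in the tray's axes, the tall parts' at (35, 52), (35, -52) and (-17, 0); the parts stand on them to about 3 mm. A few washers lie fixed at its -x edge, up to 6 mm high.
- mat: side mat, fixed: plain blue rubber rectangle, 200 mm (x) by 210 mm (y), 4 mm thick, empty at the start, with room for the three tall parts well apart. Origin at the centre of its underside; its top is 4 mm above the origin.
- fixture: assembly fixture, fixed: steel plate, 10 mm thick, 140 mm wide (y), from -70 to 130 mm in x. Origin on its underside, right below the middle of the square nest: a dark frame 62 mm wide inside, its 5 mm wide bars 4 mm high over the plate. The housing stands on the plate's top, 10 mm above the origin. From x = 85 mm on stands an idle toggle clamp with a red handle, up to 75 mm high.
- bottle: bystander: white plastic dispensing bottle, 48 mm diameter, with a yellow cap and spout, 155 mm high, standing loose on the bench beyond the work places. Origin at the centre of its underside. Not to be moved.

How it is judged:
By the outcome, as a careful person would: the job done as asked, in the order asked, and still so for the second after the job is handed in, with the robot touching nothing.
It also fails if it takes over 147 s, if anything falls off the work surface, if the arm or the gripper's body presses on something with over 40 N, if the wrist force passes 120 N, or if a joint passes its speed limit or range.

## Robot

A 6-joint arm with a two-finger parallel gripper is mounted at the origin on the work surface. World frame = base frame: x ahead of the robot, y to its left, z up, the work surface at z = 0. Lengths are in m, angles in rad, forces in N, time in s.
With the tool pointing down it reaches from about 0.3 to 0.875 m from the base axis. Payload 6.4 kg.
Tool frame: the origin (TCP) lies midway between the tips of the shut fingers; the grasp point (between the pads) lies 19 mm behind it; z points along the fingers, y is the line along which they close (so a half turn about z gives the same grasp; the last joint's range is limited). The gripper opens to 85 mm and grips with 20 to 120 N. Pads are 22 mm wide; open, the fingers measure 114 mm over their backs; the gripper's body (76 mm by 85 mm) begins 54 mm behind the grasp point. The pads swing forward as they close: fully open they stand 13 mm farther back than shut.
Start: joints at [-1.344, 0.181, 1.607, -0, 1.354, -0.206], TCP at [0.241, -0.522, 0.231] pointing down, gripper open.
Joint ranges: [-2.99, 2.99], [-0.89, 2.07], [0.3, 2.58], [-1.14, 4.28], [0, 2.63], [-3.12, 3.12]. Speed limits (rad/s): [2.57, 2.57, 3.01, 3.14, 3.14, 3.14].

## Interface

Orientations are given as a unit quaternion [w, x, y, z].
In Python, from bench import ctrl gives the robot as it stands.
- The arm moves only by the tool drive_tool, never from a script. Its argument "plan" is a list that holds one entry, the list of rows, each a list of 4 numbers: the shift along the tool's x, y, z scaled (see below), then the turn about the tool's z scaled (see below). In form: [[[x, y, z, roll], ...]]. A call has 1 to 12 rows; each row is the pose to reach, as a shift and turn from the pose commanded when the call began, along the tool's axes at that moment, turning the shorter way round; what a row does not reach only later rows make up. The controller multiplies each number of a shift by 400 mm and each number of a turn by 180 degrees. A row lasts 1/12 s, in which the tool goes at most 41.7 mm and 7.16 degrees, less where a joint would pass 70% of its speed; a pose out of reach is approached as far as the arm can. A call with a number of a shift or a turn outside -1 to 1 is refused whole. A call with a gripper value outside its range is refused whole. "jaw" is the closure, from 0 (fully open) to 1 (shut), set as the call begins (left out, the last holds). The fingers move at their own pace and stop on an object; the grip force is fixed at half the most. Time passes only in rows, so rows that repeat a pose let the fingers close. It gives the time, the measured TCP pose, the force, the opening and the grip force at its end, in the units of the state.
- ctrl.get_obs(): the state, without advancing time (a new reading comes with each control period).
- ctrl.camera(name): name is "scene" or "top" or "wrist"; returns (picture, depth): 480x640x3 uint8, red, green, blue; 480x640 float32, m along the optical axis (not along the pixel's ray), 0 where there is no reading.
- ctrl.camera_info(name): a dict with "camera_matrix" (3x3 intrinsics, pixels), "R" (3x3) and "t" (3): a world point X has camera coordinates R X + t; the wrist camera has in their place "T_tool_cam" (4x4, takes a point from camera to tool coordinates, whose origin is the TCP and whose axes are the flange's). Camera axes: x right, y down, z forward; pixel columns grow to the right and rows downward; lengths in m; the calibration is good to about 2 mm. A picture is of the moment at which its call begins: read the wrist's pose just before it. camera_info takes no time and is no camera call.
- ctrl.hand_in(): hands the job in; it is judged then, once.
The state is a dict: "time_s": time; "q": joint angles; "dq": joint speeds; "joint_efforts": joint torques, N m; "eef_pos": TCP position; "eef_rot": TCP orientation; "wrist_force": force on the tool from outside, world axes, zero at the start; "torque": the same for the moment, N m; "opening": opening from 0.0 (shut) to 1.0 (fully open); "grasp_force": force on a finger pad.
Only numpy, scipy, OpenCV 4.12 (cv2) and the standard library are available. Lean on these libraries where they do the work, as an engineer would, in place of code of your own. Each camera call takes 0.05 s, during which the arm holds its last target. There are 200 camera calls.

## Working session

There is one attempt and no reset: what is moved stays moved. The work goes in short steps, Python scripts to look and compute and a tool call to move; the robot and the scene stay as the last step left them, time stands still between calls to the robot, and variables do not carry over. Pictures are saved under pics/ and viewed, at most 14 in all, crops included, and the job is handed in when it is done.

Besides the shell and the picture viewer there is one more tool, called after "Emit:" as a command line: name --argument value ..., lists and objects as JSON in quotes. drive_tool: Moves the arm, as the interface text tells. Its arguments: {"type":"object","properties":{"plan":{"type":"array"},"jaw":{"type":"number"}},"required":["plan"]}

```bash
ls; mkdir -p pics
python3 - <<'E'
from bench import ctrl
import cv2,numpy as np
o=ctrl.get_obs();print(o)
for n in("scene","top"):
    p,d=ctrl.camera(n);cv2.imwrite(f"pics/{n}0.png",p[:,:,::-1]);np.save(f"pics/{n}0d.npy",d)
    i=ctrl.camera_info(n);print(n,i)
    print("cam pos",-np.array(i["R"]).T@np.array(i["t"]))
print(ctrl.camera_info("wrist"))
E
```

```text
pics
{'time_s': 0.0, 'q': array([-1.34429418e+00,  1.81553653e-01,  1.60798418e+00, -9.69443739e-06,
        1.35376036e+00, -2.06319902e-01]), 'dq': array([-9.31913654e-04,  2.48923312e-03, -1.41233467e-03,  1.50294109e-04,
       -1.72861048e-03,  2.82536904e-06]), 'joint_efforts': array([-4.20895685e-04, -4.44872117e+01, -3.51337016e+01, -2.07390467e-04,
        9.38427314e-03,  2.68297491e-06]), 'eef_pos': array([ 0.24105584, -0.521448  ,  0.23038855]), 'eef_rot': array([-8.52678790e-04,  9.76673803e-01,  2.14726699e-01, -1.33376313e-05]), 'wrist_force': array([-0.22163086,  0.44773479,  0.81853896]), 'torque': array([-0.00388859,  0.02291728,  0.00699542]), 'grasp_force': 0.0, 'opening': 0.9954096576505894}
scene {'camera_matrix': array([[485.61103303,   0.        , 318.53528043],
       [  0.        , 485.61103303, 243.05815691],
       [  0.        ,   0.        ,   1.        ]]), 'R': array([[ 0.81265658,  0.58273374, -0.00326668],
       [ 0.47604271, -0.66708203, -0.57304878],
       [-0.336114  ,  0.46413679, -0.81951475]]), 't': array([-0.47912073, -0.28696047,  1.1332262
[... 342 characters left out ...]
7991e-01],
       [ 1.56396610e-01,  9.39827654e-04, -9.87693888e-01]]), 't': array([-0.01238852,  0.61056108,  1.12749512])}
cam pos [ 0.42662684 -0.01720959  1.20908102]
{'camera_matrix': array([[412.92177235,   0.        , 323.90304457],
       [  0.        , 412.92177235, 237.25243661],
       [  0.        ,   0.        ,   1.        ]]), 'T_tool_cam': array([[ 3.57910137e-04, -9.51451911e-01, -3.07797226e-01,
         7.83429388e-02],
       [ 9.99999626e-01,  9.81965432e-05,  8.59269324e-04,
        -8.22441336e-04],
       [-7.87328817e-04, -3.07797419e-01,  9.51451591e-01,
        -1.42808195e-01],
       [ 0.00000000e+00,  0.00000000e+00,  0.00000000e+00,
         1.00000000e+00]])}
```

View pics/top0.png

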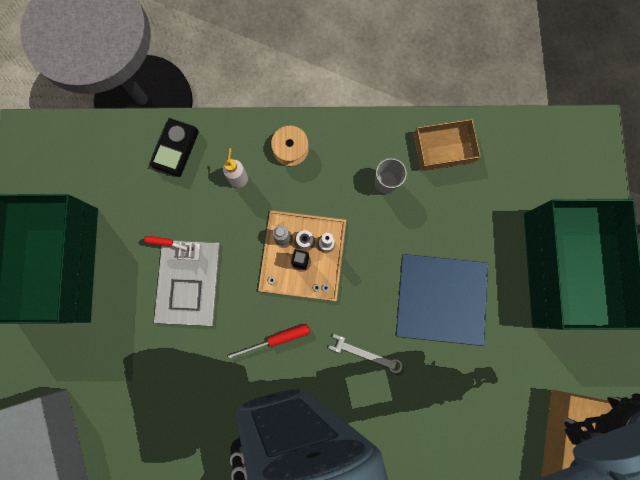

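View pics/scene0.png

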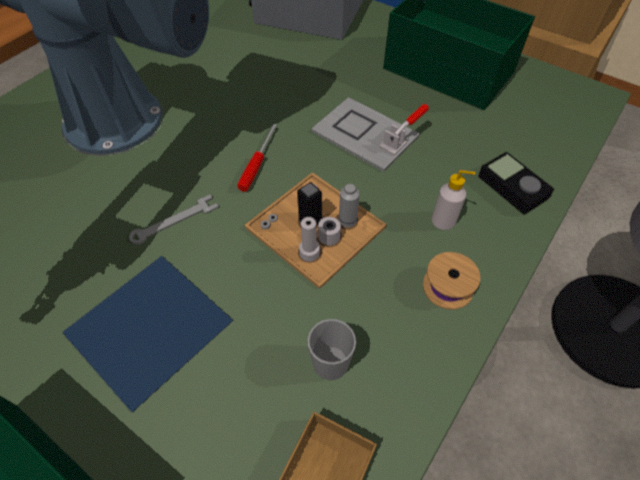

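Top view: the tray is centred at about (303,256), with the canister at (282,235), standoff at (326,241), module at (300,260) and housing at (305,239). The nest is at (185,295), the mat at (443,300) and the bottle at (235,175). The scene view shows the same layout, with everything upright.

```bash
cat > h.py <<'E'
from bench import ctrl
import cv2,numpy as np
from scipy.spatial.transform import Rotation as Ro
def tool():
    o=ctrl.get_obs();w,x,y,z=o["eef_rot"]
    T=np.eye(4);T[:3,:3]=Ro.from_quat([x,y,z,w]).as_matrix();T[:3,3]=o["eef_pos"];return T
def snap(n,f=None):
    i=ctrl.camera_info(n)
    if n=="wrist":M=tool()@np.array(i["T_tool_cam"])
    else:
        M=np.eye(4);R=np.array(i["R"]);M[:3,:3]=R.T;M[:3,3]=-R.T@np.array(i["t"])
    p,d=ctrl.camera(n);p=np.ascontiguousarray(p[:,:,::-1])
    if f:cv2.imwrite(f"pics/{f}.png",p);np.savez(f"pics/{f}.npz",d=d,M=M)
    return p,d,M
def cast(n,M,px,z):
    K=np.array(ctrl.camera_info(n)["camera_matrix"])
    px=np.atleast_2d(np.asarray(px,float));r=np.c_[px,np.ones(len(px))]@np.linalg.inv(K).T@M[:3,:3].T
    return M[:3,3]+r*((z-M[2,3])/r[:,2])[:,None]
def proj(n,M,X):
    K=np.array(ctrl.camera_info(n)["camera_matrix"]);c=(np.atleast_2d(X)-M[:3,3])@M[:3,:3];u=c@K.T;return u[:,:2]/u[:,2:]
def yaw(T):return np.degrees(np.arctan2(T[1,0],T[0,0]))
def move(x,y,z,ps=None):
    "numbers for a call: target TCP world, yaw deg of tool x"
    T=tool();d=T[:3,:3].T@(np.array([x,y,z])-T[:3,3]);r=0
    if ps is not None:r=-(ps-yaw(T))
    print("tcp",T[:3,3].round(4),"yaw",yaw(T).round(2),"-> row",(d/.4).round(4),round(r/180,4))
E
cat > m1.py <<'E'
from h import *
p,d,M=snap("top")
h=cv2.cvtColor(p,cv2.COLOR_BGR2HSV)
def big(m,box):
    q=np.zeros_like(m);x0,y0,x1,y1=box;q[y0:y1,x0:x1]=m[y0:y1,x0:x1]
    q=cv2.morphologyEx(q,cv2.MORPH_CLOSE,np.ones((7,7)))
    c,_=cv2.findContours(q,cv2.RETR_EXTERNAL,cv2.CHAIN_APPROX_NONE);return max(c,key=cv2.contourArea)
for n,lo,hi,box,z in(("tray",(5,60,90),(25,255,255),(245,200,365,312),.01),("mat",(100,70,50),(125,255,255),(380,230,510,360),.004),("fix",(0,0,100),(180,40,255),(140,230,230,340),.01)):
    c=big(cv2.inRange(h,lo,hi),box);w=cast("top",M,c[:,0],z)[:,:2]
    r=cv2.minAreaRect((w*1000).astype(np.float32));print(n,[np.round(v,1) for v in r]);print(cv2.boxPoints(r).round(1).tolist())
print("nest",cast("top",M,[(185.5,295)],.012))
print("bottle",cast("top",M,[(236,180)],.1))
E
python3 m1.py
```

```text
tray [array([566.5,  19. ]), array([191.6, 201.3]), np.float64(82.5)]
[[454.29998779296875, -62.900001525878906], [653.9000244140625, -89.0999984741211], [678.7999877929688, 100.9000015258789], [479.20001220703125, 127.0999984741211]]
mat [array([ 458.3, -317.7]), array([208.3, 198.4]), np.float64(83.7)]
[[348.20001220703125, -410.29998779296875], [545.4000244140625, -432.20001220703125], [568.4000244140625, -225.10000610351562], [371.20001220703125, -203.1999969482422]]
fix [array([501.9, 298.2]), array([141.9, 200.5]), np.float64(86.8)]
[[397.79998779296875, 233.0], [598.0, 221.8000030517578], [605.9000244140625, 363.5], [405.79998779296875, 374.70001220703125]]
nest [[0.47068478 0.29976681 0.012     ]]
bottle [[0.73028241 0.16926805 0.1       ]]
```

```bash
python3 -c "
from h import *
move(.565,.07,.27,82.5)"
```

```text
tcp [ 0.2411 -0.5216  0.2306] yaw 24.8 -> row [ 1.3555 -1.003  -0.0968] -0.3206
```

Emit:
drive_tool --plan '[[[0.95,-0.7,-0.1,-0.32],[0.95,-0.7,-0.1,-0.32],[0.95,-0.7,-0.1,-0.32],[0.95,-0.7,-0.1,-0.32],[0.95,-0.7,-0.1,-0.32],[0.95,-0.7,-0.1,-0.32],[0.95,-0.7,-0.1,-0.32],[0.95,-0.7,-0.1,-0.32],[0.95,-0.7,-0.1,-0.32],[0.95,-0.7,-0.1,-0.32],[0.95,-0.7,-0.1,-0.32],[0.95,-0.7,-0.1,-0.32]]]' --jaw 0

```text
time_s: 1.15
eef_pos: [0.4702, -0.1041, 0.2718]
eef_rot: [0.0, 0.751, 0.66, 0.001]
wrist_force: [-0.1, 0.2, -0.3]
opening: 0.999
grasp_force: 0.0
```

```bash
python3 -c "
from h import *
move(.565,.07,.27,82.5)"
```

```text
tcp [ 0.4702 -0.1041  0.2718] yaw 82.6 -> row [0.4622 0.1789 0.0055] 0.0005
```

Emit:
drive_tool --plan '[[[0.462,0.179,0.005,0],[0.462,0.179,0.005,0],[0.462,0.179,0.005,0],[0.462,0.179,0.005,0],[0.462,0.179,0.005,0],[0.462,0.179,0.005,0],[0.462,0.179,0.005,0],[0.462,0.179,0.005,0]]]'

```text
time_s: 1.82
eef_pos: [0.5637, 0.0651, 0.2688]
eef_rot: [-0.0, 0.752, 0.659, -0.001]
wrist_force: [0.4, -0.2, 0.4]
opening: 0.995
grasp_force: 0.0
```

```bash
python3 -c "
from h import *
snap('wrist','w0');print(tool().round(4))"
```

```text
[[ 1.329e-01  9.911e-01 -9.000e-04  5.637e-01]
 [ 9.911e-01 -1.329e-01 -4.000e-04  6.450e-02]
 [-5.000e-04 -8.000e-04 -1.000e+00  2.690e-01]
 [ 0.000e+00  0.000e+00  0.000e+00  1.000e+00]]
```

View pics/w0.png

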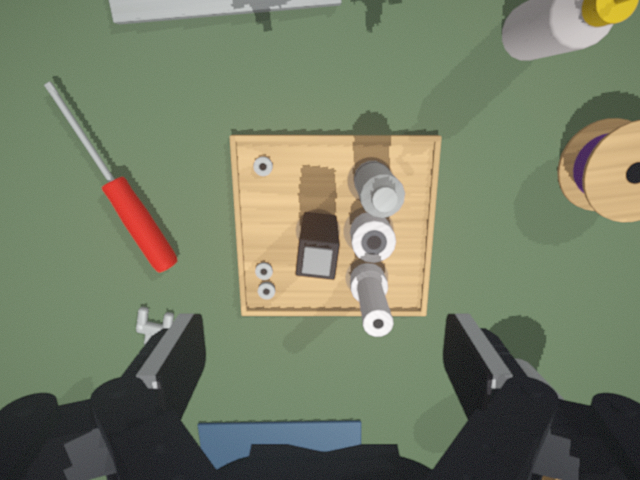

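The wrist view shows the canister's neck top at (385,198), the housing at (373,241), the standoff's top at (378,323) and the module's plate at (317,261). The tray's corners are at (231,132), (441,133), (428,317) and (243,317).

```bash
cat > m2.py <<'E'
from h import *
import sys
f=sys.argv[1]
p=cv2.imread(f"pics/{f}.png");q=np.load(f"pics/{f}.npz");d,M=q["d"],q["M"]
K=np.array(ctrl.camera_info("wrist")["camera_matrix"])
v,u=np.mgrid[:480,:640];X=np.stack([(u-K[0,2])/K[0,0]*d,(v-K[1,2])/K[1,1]*d,d],-1)@M[:3,:3].T+M[:3,3]
Z=X[...,2]
for lo,hi,nm in((.088,.11,"tops"),(.034,.048,"hous")):
    m=((Z>lo)&(Z<hi)&(d>0)).astype(np.uint8);m[330:]*=0
    m[:, :200]=0;m[:,460:]=0
    n,l,s,c=cv2.connectedComponentsWithStats(m)
    for i in range(1,n):
        if s[i,4]<60:continue
        zz=np.median(Z[l==i]);ct=max(cv2.findContours((l==i).astype(np.uint8),0,1)[0],key=cv2.contourArea)
        w=(cast("wrist",M,ct[:,0],zz)[:,:2]*1000).astype(np.float32)
        print(nm,c[i].round(1),s[i],"z",zz.round(4),"circ",[np.round(a,1) for a in cv2.minEnclosingCircle(w)],"rect",[np.round(a,1) for a in cv2.minAreaRect(w)])
h=cv2.cvtColor(p,cv2.COLOR_BGR2HSV)
m=cv2.inRange(h,(5,60,90),(25,255,255));m[:,:215]=0;m[:,455:]=0;m[:110]=0;m[330:]=0
m=cv2.morphologyEx(m,cv2.MORPH_CLOSE,np.ones((5,5)))
c=max(cv2.findContours(m,0,1)[0],key=cv2.contourArea);w=(cast("wrist",M,c[:,0],.010)[:,:2]*1000).astype(np.float32)
r=cv2.minAreaRect(w);print("tray",r,cv2.boxPoints(r).round(1).tolist())
print("floor z",np.median(Z[200:300,250:290]),"bench",np.median(Z[330:400,30:90]))
E
python3 m2.py w0
```

```text
tops [382.  195.5] [ 361  174   43   43 1356] z 0.0922 circ [array([609.3,  69.3]), np.float64(17.4)] rect [array([609.4,  69.5]), array([33.8, 33.2]), np.float64(84.0)]
tops [316.5 257.3] [ 295  235   45   45 1673] z 0.0962 circ [array([551.2,  25.8]), np.float64(23.3)] rect [array([551.4,  25.9]), array([35.5, 33.7]), np.float64(75.6)]
tops [376.6 317.6] [362 303  31  27 684] z 0.0994 circ [array([595.3, -34.5]), np.float64(14.9)] rect [array([595.3, -32.1]), array([24.7, 25.9]), np.float64(82.5)]
hous [367.2 170.6] [355 165  33  20  84] z 0.0411 circ [array([606.7,  76.6]), np.float64(15.5)] rect [array([605.3,  80.8]), array([31., 10.]), np.float64(18.8)]
hous [319.3 221.9] [301 218  37   9 145] z 0.0414 circ [array([554.3,  37.8]), np.float64(16.9)] rect [array([554.9,  40.2]), array([ 5.1, 33.7]), np.float64(77.2)]
hous [372.7 240.3] [ 351  219   45   44 1490] z 0.0416 circ [array([602.4,  15.5]), np.float64(21.6)] rect [array([602.6,  15.6]), array([40.9, 42.7]), np.float64(4.7)]
hous [367.8 284.1] [357 279  26  16 154] z 0.0411 circ [array([594.3, -34.9]), np.float64(12.8)] rect [array([593.9, -29.6]), array([25.4, 14.3]), np.float64(5.0)]
tray ((566.97705078125, 19.748092651367188), (192.37586975097656, 201.6632080078125), 82.30392456054688) [[454.20001220703125, -62.099998474121094], [654.0, -89.0999984741211], [679.7999877929688, 101.5999984741211], [479.8999938964844, 128.60000610351562]]
floor z 0.005706649766747701 bench 0.0011284857441740126
```

```bash
cat > m3.py <<'E'
from h import *
import sys
f=sys.argv[1];q=np.load(f"pics/{f}.npz");d,M=q["d"],q["M"]
K=np.array(ctrl.camera_info("wrist")["camera_matrix"])
v,u=np.mgrid[:480,:640];X=np.stack([(u-K[0,2])/K[0,0]*d,(v-K[1,2])/K[1,1]*d,d],-1)@M[:3,:3].T+M[:3,3];Z=X[...,2]
for nm,(x,y),lo,hi,zt in(("can neck",(610,67),.098,.106,.101),("can shoulder",(610,67),.083,.106,.087),("module",(551,23),.093,.104,.095),("standoff",(595,-36),.096,.104,.099),("housing",(602,15),.038,.046,.041)):
    m=((Z>lo)&(Z<hi)&(d>0)&(np.hypot(X[...,0]-x/1e3,X[...,1]-y/1e3)<.028)).astype(np.uint8)
    n,l,s,c=cv2.connectedComponentsWithStats(m);i=1+np.argmax(s[1:,4])
    ct=max(cv2.findContours((l==i).astype(np.uint8),0,1)[0],key=cv2.contourArea)
    w=(cast("wrist",M,ct[:,0],zt)[:,:2]*1000).astype(np.float32)
    print(nm,s[i],"circ",[np.round(a,1) for a in cv2.minEnclosingCircle(w)],"rect",[np.round(a,1) for a in cv2.minAreaRect(w)])
R=lambda a:np.array([[np.cos(a),-np.sin(a)],[np.sin(a),np.cos(a)]])
for l in((35,0),(35,52),(35,-52),(-17,0)):print("circle",l,np.array([566.8,19.4])+R(np.radians(-7.6))@l)
E
python3 m3.py w0; python3 -c "
from h import *
move(.61,.067,.14,82.4)"
```

```text
can neck [372 186  26  26 522] circ [array([609.7,  68.5]), np.float64(10.1)] rect [array([610. ,  68.7]), array([19.7, 19.2]), np.float64(84.5)]
can shoulder [ 360  173   45   45 1545] circ [array([609.6,  68.5]), np.float64(18.0)] rect [array([609.5,  68.4]), array([35.2, 35.6]), np.float64(38.8)]
module [ 295  237   45   43 1582] circ [array([550.8,  24.3]), np.float64(22.7)] rect [array([551.1,  24.7]), array([34.1, 33.8]), np.float64(75.6)]
standoff [362 308  31  28 670] circ [array([594.6, -37.8]), np.float64(13.5)] rect [array([594.7, -37.5]), array([25.9, 25.7]), np.float64(82.5)]
housing [ 351  220   45   43 1442] circ [array([602.6,  14.9]), np.float64(21.3)] rect [array([602.7,  14.7]), array([40.9, 41.5]), np.float64(4.7)]
circle (35, 0) [601.49254391  14.77102634]
circle (35, 52) [608.3698762   66.31423443]
circle (35, -52) [594.61521162 -36.77218175]
circle (-17, 0) [549.94933582  21.64835863]
tcp [0.5637 0.0645 0.269 ] yaw 82.36 -> row [0.0217 0.1143 0.3223] -0.0002
```

Emit:
drive_tool --plan '[[[0.025,0.113,0.25,0],[0.025,0.113,0.25,0],[0.025,0.113,0.25,0],[0.025,0.113,0.25,0],[0.025,0.113,0.25,0],[0.025,0.113,0.25,0]]]'

```text
time_s: 2.37
eef_pos: [0.6106, 0.0682, 0.1711]
eef_rot: [0.001, 0.753, 0.658, 0.001]
wrist_force: [0.2, -0.0, 0.9]
opening: 0.999
grasp_force: 0.0
```

```bash
python3 -c "
from h import *
move(.6096,.0685,.048,82.4)"
```

```text
tcp [0.6106 0.0682 0.1711] yaw 82.32 -> row [ 0.0005 -0.0031  0.3076] -0.0004
```

Emit:
drive_tool --plan '[[[0.0005,-0.002,0.1,0],[0.0005,-0.002,0.2,0],[0.0005,-0.002,0.27,0],[0.0005,-0.002,0.307,0],[0.0005,-0.002,0.307,0],[0.0005,-0.002,0.307,0]]]'

```text
time_s: 2.87
eef_pos: [0.6103, 0.0692, 0.0485]
eef_rot: [0.001, 0.753, 0.659, 0.001]
wrist_force: [0.8, -0.9, 0.2]
opening: 0.997
grasp_force: 0.0
```

Emit:
drive_tool --plan '[[[0,0,0,0],[0,0,0,0],[0,0,0,0],[0,0,0,0],[0,0,0,0],[0,0,0,0],[0,0,0,0],[0,0,0,0]]]' --jaw 1

```text
time_s: 3.53
eef_pos: [0.6105, 0.0695, 0.0481]
eef_rot: [0.001, 0.752, 0.659, 0.001]
wrist_force: [-0.9, 0.5, 7.7]
opening: 0.404
grasp_force: 59.1
```

```bash
python3 -c "
from h import *
o=ctrl.get_obs();print(o['opening'],o['grasp_force'],o['wrist_force'],o['time_s'])
move(.61,.07,.15,82.4)
R=lambda a:np.array([[np.cos(a),-np.sin(a)],[np.sin(a),np.cos(a)]])
for l in((0,-65),(0,0),(0,65)):print(np.array([458.3,-317.7])+R(np.radians(-6.3))@l)"
```

```text
0.40407804991244417 59.10495554970112 [-0.85165636  0.46270597  7.66973546] 3.5333
tcp [0.6105 0.0695 0.0481] yaw 82.4 -> row [ 0.0012 -0.0009 -0.2548] 0.0
[ 451.16726978 -382.3074621 ]
[ 458.3 -317.7]
[ 465.43273022 -253.0925379 ]
```

Emit:
drive_tool --plan '[[[0,0,-0.05,0],[0,0,-0.15,0],[0,0,-0.25,0],[0,0,-0.34,0],[-0.03,-0.006,-0.36,0],[-0.1,-0.021,-0.36,0],[-0.19,-0.04,-0.36,0],[-0.28,-0.06,-0.36,0],[-0.38,-0.08,-0.36,0],[-0.48,-0.1,-0.36,0],[-0.58,-0.12,-0.36,0],[-0.68,-0.143,-0.36,0]]]'

```text
time_s: 4.53
eef_pos: [0.5153, -0.194, 0.1898]
eef_rot: [-0.0, 0.752, 0.659, -0.0]
wrist_force: [1.1, -0.4, -1.8]
opening: 0.408
grasp_force: 60.5
```

Emit:
drive_tool --plan '[[[-0.1,-0.021,0,0],[-0.2,-0.042,0,0],[-0.3,-0.063,0,0],[-0.39,-0.082,0,0],[-0.46,-0.096,0,0],[-0.49,-0.103,0,0],[-0.49,-0.103,0,0],[-0.49,-0.103,0,0]]]'

```text
time_s: 5.2
eef_pos: [0.4494, -0.381, 0.1896]
eef_rot: [-0.001, 0.753, 0.658, 0.0]
wrist_force: [-0.7, 0.8, -2.0]
opening: 0.407
grasp_force: 60.4
```

```bash
python3 -c "
from h import *
o=ctrl.get_obs();print(o['opening'],o['grasp_force'],o['wrist_force'],o['time_s'])
move(.451,-.382,.0475,82.4)"
```

```text
0.4072457679277702 60.39731368655339 [-0.7291533   0.81189211 -1.99651696] 5.2
tcp [ 0.4494 -0.381   0.1896] yaw 82.31 -> row [-0.0025  0.0046  0.3553] -0.0005
```

Emit:
drive_tool --plan '[[[0,0,0.09,0],[0,0,0.19,0],[0,0,0.27,0],[0,0,0.32,0],[0,0,0.34,0],[0,0,0.35,0],[0,0,0.355,0],[0,0,0.355,0],[0,0,0.355,0]]]'

```text
time_s: 5.95
eef_pos: [0.4511, -0.3821, 0.0503]
eef_rot: [0.002, 0.752, 0.659, -0.0]
wrist_force: [0.1, 0.4, -2.0]
opening: 0.402
grasp_force: 60.4
```

Emit:
drive_tool --plan '[[[0,0,0,0],[0,0,0,0],[0,0,0,0],[0,0,0,0],[0,0,0,0],[0,0,0,0],[0,0,-0.06,0],[0,0,-0.15,0],[0,0,-0.25,0],[0,0,-0.34,0],[0,0,-0.36,0],[0,0,-0.36,0]]]' --jaw 0

```text
time_s: 6.95
eef_pos: [0.4516, -0.3833, 0.1968]
eef_rot: [0.004, 0.752, 0.659, -0.0]
wrist_force: [0.5, 0.4, -1.2]
opening: 1.0
grasp_force: 0.0
```

```bash
python3 -c "
from h import *
move(.5952,-.0372,.19,82.4)"
```

```text
tcp [ 0.4516 -0.3833  0.1968] yaw 82.4 -> row [0.9052 0.2413 0.0133] -0.0
```

Emit:
drive_tool --plan '[[[0.08,0.021,0.01,0],[0.17,0.045,0.01,0],[0.27,0.072,0.01,0],[0.37,0.098,0.01,0],[0.47,0.125,0.01,0],[0.57,0.152,0.01,0],[0.67,0.179,0.01,0],[0.77,0.205,0.01,0],[0.86,0.23,0.01,0],[0.906,0.242,0.01,0],[0.906,0.242,0.01,0],[0.906,0.242,0.01,0]]]'

```text
time_s: 7.95
eef_pos: [0.5929, -0.0337, 0.1861]
eef_rot: [-0.001, 0.752, 0.66, -0.001]
wrist_force: [-0.1, -0.1, -0.2]
opening: 1.002
grasp_force: 0.0
```

```bash
python3 -c "
from h import *
move(.595,-.0375,.048,82.4)
p,d,M=snap('scene','s1');p,d,M=snap('top','t1')
cv2.imwrite('pics/t1c.png',cv2.resize(np.hstack([cv2.imread('pics/s1.png')[200:420,40:280],cv2.imread('pics/t1.png')[200:420,320:560]]),None,fx=1.6,fy=1.6))"
```

```text
tcp [ 0.5929 -0.0337  0.1861] yaw 82.55 -> row [-0.0089  0.0077  0.3453] 0.0008
```

View pics/t1c.png

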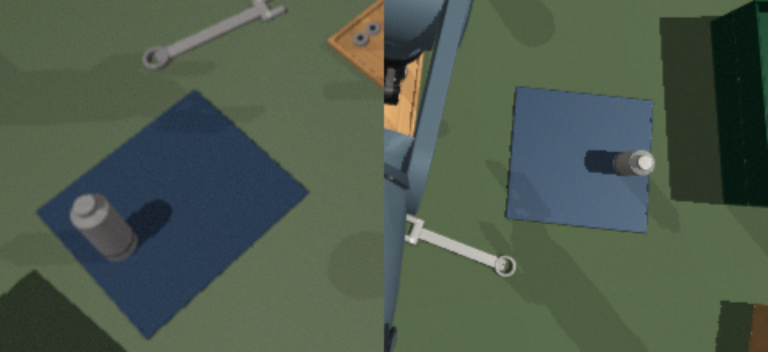

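The canister stands upright on the mat at crop pixel (118,245) in the scene half and (630,163) in the top half.

Emit:
drive_tool --plan '[[[-0.009,0.006,0.03,0],[-0.009,0.006,0.09,0],[-0.009,0.006,0.09,0],[-0.009,0.006,0.09,0],[-0.009,0.006,0.09,0],[-0.009,0.006,0.09,0]]]'

```text
time_s: 8.55
eef_pos: [0.5964, -0.0396, 0.1535]
eef_rot: [0.001, 0.753, 0.658, 0.0]
wrist_force: [0.8, -0.9, 0.1]
opening: 0.996
grasp_force: 0.0
```

```bash
python3 -c "
from h import *
move(.595,-.0375,.048,82.4)"
```

```text
tcp [ 0.5964 -0.0396  0.1535] yaw 82.35 -> row [ 0.0047 -0.0046  0.2638] -0.0003
```

Emit:
drive_tool --plan '[[[0.002,-0.002,0.08,0],[0.002,-0.002,0.18,0],[0.002,-0.002,0.25,0],[0.002,-0.002,0.264,0],[0.002,-0.002,0.264,0],[0.002,-0.002,0.264,0]]]'

```text
time_s: 9.05
eef_pos: [0.5965, -0.0383, 0.0486]
eef_rot: [0.001, 0.752, 0.659, 0.001]
wrist_force: [0.1, -0.7, 0.4]
opening: 0.999
grasp_force: 0.0
```

Emit:
drive_tool --plan '[[[0,0,0,0],[0,0,0,0],[0,0,0,0],[0,0,0,0],[0,0,0,0],[0,0,0,0],[0,0,0,0],[0,0,0,0],[0,0,0,0]]]' --jaw 1

```text
time_s: 9.8
eef_pos: [0.5958, -0.0381, 0.0478]
eef_rot: [0.001, 0.752, 0.659, 0.0]
wrist_force: [-0.0, 0.2, 5.6]
opening: 0.281
grasp_force: 58.5
```

```bash
python3 -c "
from h import *
move(.4583,-.3177,.19,82.4)"
```

```text
tcp [ 0.5958 -0.0381  0.0478] yaw 82.4 -> row [-0.7385 -0.2478 -0.3558] 0.0
```

Emit:
drive_tool --plan '[[[0,0,-0.05,0],[0,0,-0.15,0],[0,0,-0.25,0],[0,0,-0.34,0],[-0.03,-0.01,-0.356,0],[-0.1,-0.034,-0.356,0],[-0.19,-0.064,-0.356,0],[-0.28,-0.094,-0.356,0],[-0.37,-0.124,-0.356,0],[-0.46,-0.154,-0.356,0],[-0.55,-0.185,-0.356,0],[-0.63,-0.211,-0.356,0]]]'

```text
time_s: 10.8
eef_pos: [0.476, -0.278, 0.188]
eef_rot: [-0.001, 0.753, 0.658, -0.0]
wrist_force: [0.7, -0.1, -2.3]
opening: 0.275
grasp_force: 59.5
```

Emit:
drive_tool --plan '[[[-0.07,-0.024,0,0],[-0.108,-0.037,0,0],[-0.108,-0.037,0,0],[-0.108,-0.037,0.05,0],[-0.108,-0.037,0.12,0],[-0.108,-0.037,0.2,0],[-0.108,-0.037,0.27,0],[-0.108,-0.037,0.31,0],[-0.108,-0.037,0.31,0],[-0.108,-0.037,0.31,0],[-0.108,-0.037,0.31,0]]]'

```text
time_s: 11.72
eef_pos: [0.4585, -0.3176, 0.0662]
eef_rot: [0.001, 0.752, 0.659, 0.0]
wrist_force: [-0.2, -0.1, -2.7]
opening: 0.282
grasp_force: 59.3
```

```bash
python3 -c "
from h import *
move(.4583,-.3177,.0470,82.4)"
```

```text
tcp [ 0.4585 -0.3176  0.0662] yaw 82.42 -> row [-0.0004 -0.0004  0.048 ] 0.0001
```

Emit:
drive_tool --plan '[[[0,0,0.02,0],[0,0,0.035,0],[0,0,0.043,0],[0,0,0.047,0],[0,0,0.047,0],[0,0,0.047,0]]]'

```text
time_s: 12.22
eef_pos: [0.4578, -0.3175, 0.0468]
eef_rot: [0.0, 0.752, 0.659, -0.0]
wrist_force: [-1.1, 1.1, 1.4]
opening: 0.278
grasp_force: 59.4
```

Emit:
drive_tool --plan '[[[0,0,0,0],[0,0,0,0],[0,0,0,0],[0,0,0,0],[0,0,0,0],[0,0,0,0],[0,0,-0.06,0],[0,0,-0.15,0],[0,0,-0.25,0],[0,0,-0.34,0],[0,0,-0.36,0],[0,0,-0.36,0]]]' --jaw 0

```text
time_s: 13.22
eef_pos: [0.4595, -0.3192, 0.1946]
eef_rot: [0.004, 0.752, 0.659, 0.0]
wrist_force: [-0.9, -0.3, 1.2]
opening: 0.999
grasp_force: 0.0
```

```bash
python3 -c "
from h import *
move(.5515,.0240,.19,75.6)"
```

```text
tcp [ 0.4595 -0.3192  0.1946] yaw 82.4 -> row [0.8809 0.1145 0.0078] 0.0378
```

Emit:
drive_tool --plan '[[[0.08,0.011,0,0.005],[0.17,0.023,0,0.01],[0.27,0.036,0,0.02],[0.37,0.049,0,0.03],[0.47,0.063,0,0.038],[0.57,0.076,0,0.038],[0.67,0.089,0,0.038],[0.77,0.103,0,0.038],[0.85,0.113,0,0.038],[0.878,0.117,0,0.038],[0.878,0.117,0,0.038],[0.878,0.117,0,0.038]]]'

```text
time_s: 14.22
eef_pos: [0.5497, 0.0247, 0.1888]
eef_rot: [-0.001, 0.79, 0.613, -0.001]
wrist_force: [0.4, -0.2, -0.1]
opening: 1.001
grasp_force: 0.0
```

Emit:
drive_tool --plan '[[[0,0,0.05,0],[0,0,0.08,0],[0,0,0.08,0],[0,0,0.08,0],[0,0,0.08,0]]]'

```text
time_s: 14.63
eef_pos: [0.5506, 0.0236, 0.1586]
eef_rot: [-0.0, 0.791, 0.612, -0.0]
wrist_force: [-0.8, 0.7, 1.1]
opening: 0.999
grasp_force: 0.0
```

```bash
python3 -c "
from h import *
move(.5515,.0240,.050,75.6)
snap('wrist','w1')"
python3 m3.py w1 | grep -v can
```

```text
tcp [0.5506 0.0236 0.1586] yaw 75.48 -> row [0.0016 0.0019 0.2716] -0.0007Traceback (most recent call last):
  File "m3.py", line 8, in <module>
    n,l,s,c=cv2.connectedComponentsWithStats(m);i=1+np.argmax(s[1:,4])
                                                    ~~~~~~~~~^^^^^^^^^
    return _wrapfunc(a, 'argmax', axis=axis, out=out, **kwds)
    return bound(*args, **kwds)
ValueError: attempt to get argmax of an empty sequence
```

View pics/w1.png

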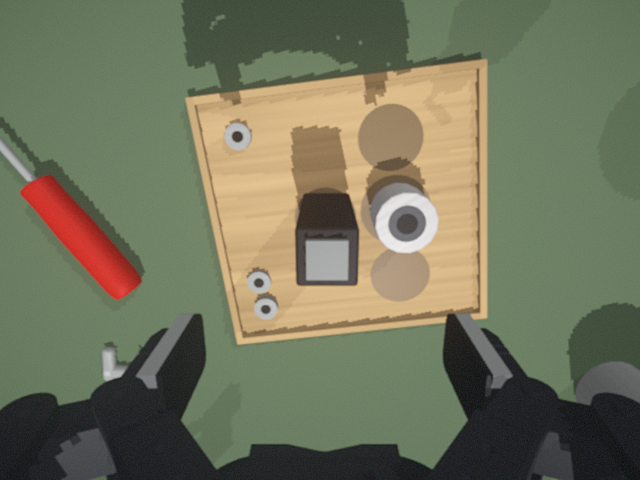

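Fingers are open and square to the module, whose plate is at (327,260). The two vacated circles show at (391,136) and (400,275), and the housing is at (406,222).

Emit:
drive_tool --plan '[[[0.001,0.001,0.09,0],[0.001,0.001,0.18,0],[0.001,0.001,0.25,0],[0.001,0.001,0.271,0],[0.001,0.001,0.271,0],[0.001,0.001,0.271,0]]]'

```text
time_s: 15.18
eef_pos: [0.552, 0.0246, 0.0513]
eef_rot: [0.0, 0.79, 0.613, 0.0]
wrist_force: [0.1, -0.0, 0.5]
opening: 0.996
grasp_force: 0.0
```

Emit:
drive_tool --plan '[[[0,0,0,0],[0,0,0,0],[0,0,0,0],[0,0,0,0],[0,0,0,0],[0,0,0,0],[0,0,0,0],[0,0,0,0],[0,0,0,0]]]' --jaw 1

```text
time_s: 15.93
eef_pos: [0.5519, 0.0247, 0.0513]
eef_rot: [0.001, 0.79, 0.613, 0.001]
wrist_force: [-1.2, -0.6, 7.5]
opening: 0.39
grasp_force: 59.6
```

```bash
python3 -c "
from h import *
move(.4654,-.2500,.19,82.4)"
```

```text
tcp [0.5519 0.0247 0.0513] yaw 75.56 -> row [-0.7189 -0.0377 -0.347 ] -0.038
```

Emit:
drive_tool --plan '[[[0,0,-0.05,0],[0,0,-0.15,0],[0,0,-0.25,0],[0,0,-0.33,0],[-0.03,-0.002,-0.347,0],[-0.1,-0.005,-0.347,-0.01],[-0.19,-0.01,-0.347,-0.02],[-0.28,-0.015,-0.347,-0.03],[-0.37,-0.02,-0.347,-0.038],[-0.46,-0.024,-0.347,-0.038],[-0.55,-0.029,-0.347,-0.038],[-0.64,-0.034,-0.347,-0.038]]]'

```text
time_s: 16.93
eef_pos: [0.4724, -0.221, 0.1878]
eef_rot: [-0.001, 0.752, 0.659, -0.0]
wrist_force: [0.4, 0.0, -2.4]
opening: 0.39
grasp_force: 60.4
```

```bash
python3 -c "
from h import *
move(.4654,-.2500,.0503,82.4)"
```

```text
tcp [ 0.4724 -0.221   0.1878] yaw 82.4 -> row [-0.0744 -0.0074  0.3438] -0.0
```

Emit:
drive_tool --plan '[[[-0.06,-0.006,0,0],[-0.075,-0.007,0,0],[-0.075,-0.007,0,0],[-0.075,-0.007,0.05,0],[-0.075,-0.007,0.12,0],[-0.075,-0.007,0.2,0],[-0.075,-0.007,0.27,0],[-0.075,-0.007,0.31,0],[-0.075,-0.007,0.31,0],[-0.075,-0.007,0.31,0],[-0.075,-0.007,0.31,0]]]'

```text
time_s: 17.85
eef_pos: [0.4683, -0.2488, 0.0659]
eef_rot: [0.001, 0.752, 0.659, 0.0]
wrist_force: [0.6, 0.4, -2.3]
opening: 0.394
grasp_force: 60.2
```

```bash
python3 -c "
from h import *
move(.4654,-.2500,.0502,82.4)"
```

```text
tcp [ 0.4683 -0.2488  0.0659] yaw 82.46 -> row [-0.0038 -0.0067  0.0393] 0.0003
```

Emit:
drive_tool --plan '[[[0,0,0.015,0],[0,0,0.028,0],[0,0,0.035,0],[0,0,0.039,0],[0,0,0.039,0],[0,0,0.039,0]]]'

```text
time_s: 18.35
eef_pos: [0.4675, -0.2492, 0.0503]
eef_rot: [0.0, 0.752, 0.659, 0.0]
wrist_force: [-2.3, 3.3, 6.1]
opening: 0.392
grasp_force: 61.2
```

Emit:
drive_tool --plan '[[[0,0,0,0],[0,0,0,0],[0,0,0,0],[0,0,0,0],[0,0,0,0],[0,0,0,0],[0,0,-0.06,0],[0,0,-0.15,0],[0,0,-0.25,0],[0,0,-0.34,0],[0,0,-0.36,0],[0,0,-0.36,0]]]' --jaw 0

```text
time_s: 19.35
eef_pos: [0.4692, -0.2507, 0.1971]
eef_rot: [0.004, 0.752, 0.659, 0.0]
wrist_force: [0.7, 0.5, -0.4]
opening: 0.997
grasp_force: 0.0
```

```bash
python3 -c "
from h import *
move(.6033,.05,.19,82.4)"
```

```text
tcp [ 0.4692 -0.2507  0.1971] yaw 82.4 -> row [0.7894 0.2328 0.016 ] 0.0
```

Emit:
drive_tool --plan '[[[0.08,0.024,0.01,0],[0.17,0.05,0.01,0],[0.27,0.08,0.01,0],[0.37,0.109,0.01,0],[0.47,0.139,0.01,0],[0.57,0.168,0.01,0],[0.67,0.198,0.01,0],[0.75,0.221,0.01,0],[0.787,0.234,0.01,0],[0.787,0.234,0.01,0],[0.787,0.234,0.01,0],[0.787,0.234,0.01,0]]]'

```text
time_s: 20.35
eef_pos: [0.6007, 0.05, 0.1875]
eef_rot: [-0.001, 0.752, 0.659, -0.001]
wrist_force: [-0.0, -0.4, -0.2]
opening: 0.995
grasp_force: 0.0
```

```bash
python3 -c "
from h import *
ctrl.camera('top');ctrl.camera('top');snap('wrist','w2')
h=cv2.cvtColor(cv2.imread('pics/w2.png'),cv2.COLOR_BGR2HSV)
move(.6033,.0155,.013,82.4)"
sed -i 's/^    n,l,s,c=/    if m.sum()<100:continue\n    n,l,s,c=/' m3.py; python3 m3.py w2|grep hous
```

```text
tcp [0.6012 0.0493 0.1888] yaw 82.3 -> row [-0.0829  0.0168  0.4395] -0.0006
housing [ 307  235   55   53 2237] circ [array([603.1,  15. ]), np.float64(21.2)] rect [array([602.9,  15. ]), array([40.9, 41.6]), np.float64(6.1)]
```

Emit:
drive_tool --plan '[[[-0.05,0.01,0.09,0],[-0.083,0.016,0.18,0],[-0.083,0.016,0.26,0],[-0.083,0.016,0.33,0],[-0.083,0.016,0.39,0],[-0.083,0.016,0.43,0],[-0.083,0.016,0.438,0],[-0.083,0.016,0.438,0],[-0.083,0.016,0.438,0]]]'

```text
time_s: 21.25
eef_pos: [0.6044, 0.0161, 0.0151]
eef_rot: [0.001, 0.753, 0.658, 0.0]
wrist_force: [-0.8, -0.6, -0.3]
opening: 1.0
grasp_force: 0.0
```

Emit:
drive_tool --plan '[[[0,0,0,0],[0,0,0,0],[0,0,0,0],[0,0,0,0],[0,0,0,0],[0,0,0,0],[0,0,0,0],[0,0,0,0],[0,0,0,0]]]' --jaw 1

```text
time_s: 22.0
eef_pos: [0.6046, 0.0167, 0.0156]
eef_rot: [0.001, 0.752, 0.659, 0.001]
wrist_force: [-1.8, -0.2, 5.7]
opening: 0.472
grasp_force: 60.6
```

```bash
python3 -c "
from h import *
move(.4719,.2999,.19,86.8)"
```

```text
tcp [0.6046 0.0167 0.0156] yaw 82.41 -> row [ 0.6579 -0.4216 -0.437 ] -0.0244
```

Emit:
drive_tool --plan '[[[0,0,-0.05,0],[0,0,-0.15,0],[0,0,-0.25,0],[0,0,-0.34,0],[0.02,-0.013,-0.42,0],[0.08,-0.051,-0.437,-0.01],[0.16,-0.103,-0.437,-0.02],[0.24,-0.154,-0.437,-0.024],[0.32,-0.205,-0.437,-0.024],[0.4,-0.256,-0.437,-0.024],[0.48,-0.308,-0.437,-0.024],[0.56,-0.359,-0.437,-0.024]]]'

```text
time_s: 23.0
eef_pos: [0.4898, 0.2594, 0.1892]
eef_rot: [0.0, 0.727, 0.687, 0.0]
wrist_force: [0.5, -0.0, -0.9]
opening: 0.476
grasp_force: 60.9
```

Emit:
drive_tool --plan '[[[0.07,-0.045,0,0],[0.097,-0.07,0,0],[0.097,-0.07,0.05,0],[0.097,-0.07,0.14,0],[0.097,-0.07,0.22,0],[0.097,-0.07,0.29,0],[0.097,-0.07,0.3,0],[0.097,-0.07,0.3,0],[0.097,-0.07,0.3,0]]]'

```text
time_s: 23.75
eef_pos: [0.4661, 0.2985, 0.0702]
eef_rot: [0.0, 0.727, 0.687, 0.001]
wrist_force: [-0.1, 0.5, -0.5]
opening: 0.472
grasp_force: 60.9
```

```bash
python3 -c "
from h import *
move(.4719,.3005,.0204,86.8)
snap('wrist','w3')"
```

```text
tcp [0.4661 0.2985 0.0702] yaw 86.72 -> row [0.0058 0.0141 0.1245] -0.0004
```

View pics/w3.png

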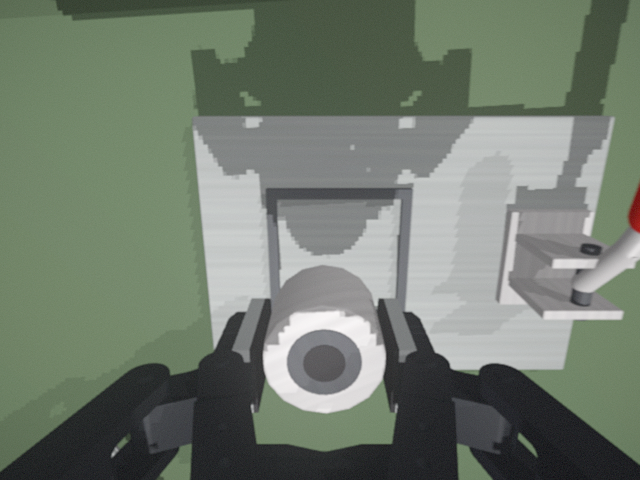

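The wrist view shows the housing gripped above the nest. The frame's far inner corners are at about (279,199) and (401,199), and the frame lies slightly to the right, which matches the correction computed.

```bash
python3 -c "
from h import *
M=np.load('pics/w3.npz')['M']
c=cast('wrist',M,[(279,200),(401,199)],.012)[:,:2];print(c,np.linalg.norm(c[0]-c[1]))
u=(c[1]-c[0])/np.linalg.norm(c[1]-c[0]);n=np.array([u[1],-u[0]])
print('nest centre',c.mean(0)+.031*n)"
```

```text
[[0.44511459 0.33337616]
 [0.505661   0.330437  ]] 0.0606177037958526
nest centre [0.47388471 0.30094304]
```

Emit:
drive_tool --plan '[[[0.01,0.016,0,0],[0.01,0.016,0,0],[0.01,0.016,0.04,0],[0.01,0.016,0.075,0],[0.01,0.016,0.1,0],[0.01,0.016,0.115,0],[0.01,0.016,0.122,0],[0.01,0.016,0.125,0],[0.01,0.016,0.125,0],[0.01,0.016,0.125,0]]]'

```text
time_s: 24.63
eef_pos: [0.4721, 0.3019, 0.0206]
eef_rot: [0.0, 0.727, 0.687, -0.0]
wrist_force: [-5.4, -2.7, 10.2]
opening: 0.469
grasp_force: 61.9
```

Contact made. Release and rise.

Emit:
drive_tool --plan '[[[0,0,0,0],[0,0,0,0],[0,0,0,0],[0,0,0,0],[0,0,0,0],[0,0,0,0],[0,0,-0.06,0],[0,0,-0.15,0],[0,0,-0.25,0],[0,0,-0.34,0],[0,0,-0.43,0],[0,0,-0.43,0]]]' --jaw 0

```text
time_s: 25.63
eef_pos: [0.4762, 0.3036, 0.1994]
eef_rot: [0.003, 0.727, 0.687, 0.006]
wrist_force: [0.4, 0.2, -0.1]
opening: 1.0
grasp_force: 0.0
```

```bash
python3 -c "
from h import *
snap('wrist','w4')
move(.4675,-.18,.21,82.4)"
```

```text
tcp [0.4748 0.303  0.1959] yaw 86.73 -> row [-1.2063  0.0511 -0.0394] 0.024
```

View pics/w4.png

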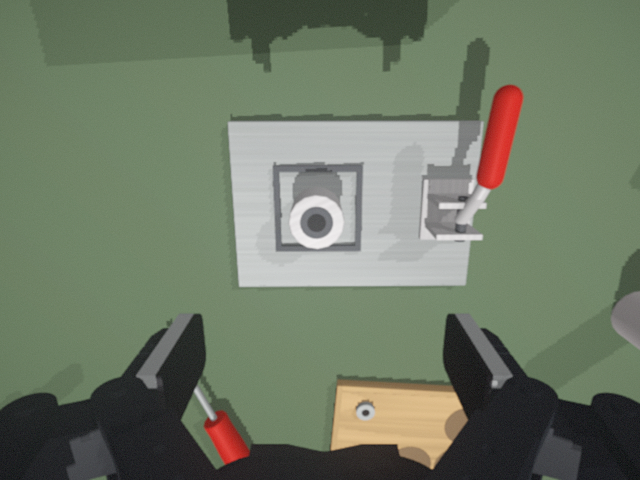

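The housing stands inside the nest frame, with its top at (317,222) and the frame spanning (275..362, 165..250).

Emit:
drive_tool --plan '[[[-0.05,0,0,0],[-0.14,0.006,-0.02,0.01],[-0.24,0.01,-0.039,0.024],[-0.34,0.014,-0.039,0.024],[-0.44,0.018,-0.039,0.024],[-0.54,0.023,-0.039,0.024],[-0.64,0.027,-0.039,0.024],[-0.74,0.03,-0.039,0.024],[-0.84,0.035,-0.039,0.024],[-0.94,0.04,-0.039,0.024]]]'

```text
time_s: 26.52
eef_pos: [0.4652, -0.0761, 0.2052]
eef_rot: [-0.001, 0.752, 0.659, -0.0]
wrist_force: [1.0, 0.1, -1.0]
opening: 0.999
grasp_force: 0.0
```

Emit:
drive_tool --plan '[[[-0.1,0,-0.02,0],[-0.2,0,-0.05,0],[-0.266,0,-0.1,0],[-0.266,0,-0.1,0],[-0.266,0,-0.1,0],[-0.266,0,-0.1,0],[-0.266,0,-0.1,0]]]'

```text
time_s: 27.1
eef_pos: [0.4517, -0.1784, 0.2449]
eef_rot: [-0.001, 0.752, 0.659, -0.0]
wrist_force: [0.3, 0.4, 0.7]
opening: 1.001
grasp_force: 0.0
```

```bash
sed -e 's/^for nm.*/for nm,(x,y),lo,hi,zt in(("can neck",(451,-382),.096,.106,.100),("can shoulder",(451,-382),.082,.106,.086),("module",(467.5,-249),.092,.104,.094),("standoff",(458,-317.5),.095,.104,.098)):/' -e '/^R=/,$d' m3.py > m4.py
python3 -c "
from h import *
ctrl.camera('top');snap('wrist','w5')
move(.4675,-.2492,.0503,82.4)"; python3 m4.py w5
```

```text
tcp [ 0.452  -0.1784  0.2453] yaw 82.51 -> row [-0.1711  0.0624  0.4873] 0.0006
can neck [343 432  23  16 256] circ [array([ 449.7, -380. ]), np.float64(10.7)] rect [array([ 449.5, -377.2]), array([19.9, 14.4]), np.float64(6.2)]
can shoulder [ 333  413   40   35 1055] circ [array([ 449.2, -381.7]), np.float64(20.0)] rect [array([ 449.9, -380. ]), array([35.8, 36.6]), np.float64(5.1)]
module [ 334  281   44   40 1677] circ [array([ 466.7, -249. ]), np.float64(23.1)] rect [array([ 466.6, -249. ]), array([33.9, 33.8]), np.float64(82.6)]
standoff [338 364  31  28 681] circ [array([ 457. , -316.6]), np.float64(13.9)] rect [array([ 456.9, -316.7]), array([26.4, 24.9]), np.float64(82.7)]
```

View pics/w5.png

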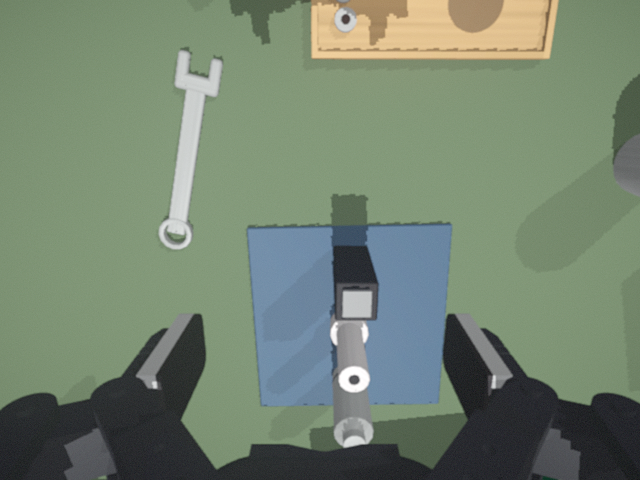

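All three tall parts stand on the mat where they were released: module at (357,300), standoff at (354,379), canister at (353,432).

Emit:
drive_tool --plan '[[[-0.1,0.036,0.05,0],[-0.171,0.062,0.12,0],[-0.171,0.062,0.2,0],[-0.171,0.062,0.25,0],[-0.171,0.062,0.25,0],[-0.171,0.062,0.25,0]]]'

```text
time_s: 27.7
eef_pos: [0.4672, -0.2495, 0.1452]
eef_rot: [-0.002, 0.752, 0.659, -0.0]
wrist_force: [1.1, 0.2, 0.2]
opening: 0.996
grasp_force: 0.0
```

```bash
python3 -c "
from h import *
move(.4675,-.2492,.0503,82.4)"
```

```text
tcp [ 0.4672 -0.2495  0.1452] yaw 82.46 -> row [0.0003 0.0015 0.2373] 0.0004
```

Emit:
drive_tool --plan '[[[0,0.001,0.08,0],[0,0.001,0.16,0],[0,0.001,0.22,0],[0,0.001,0.237,0],[0,0.001,0.237,0],[0,0.001,0.237,0]]]'

```text
time_s: 28.2
eef_pos: [0.4695, -0.2516, 0.0537]
eef_rot: [0.001, 0.752, 0.659, 0.0]
wrist_force: [0.5, -0.7, -0.0]
opening: 1.0
grasp_force: 0.0
```

Emit:
drive_tool --plan '[[[0,0,0,0],[0,0,0,0],[0,0,0,0],[0,0,0,0],[0,0,0,0],[0,0,0,0],[0,0,0,0],[0,0,0,0],[0,0,0,0]]]' --jaw 1

```text
time_s: 28.95
eef_pos: [0.4687, -0.2516, 0.0526]
eef_rot: [0.001, 0.752, 0.659, 0.0]
wrist_force: [-1.4, 0.2, 6.9]
opening: 0.39
grasp_force: 59.3
```

```bash
python3 -c "
from h import *
move(.5519,.0247,.19,75.5)"
```

```text
tcp [ 0.4687 -0.2516  0.0526] yaw 82.39 -> row [ 0.7119  0.1152 -0.3438] 0.0383
```

Emit:
drive_tool --plan '[[[0,0,-0.05,0],[0,0,-0.15,0],[0,0,-0.25,0],[0,0,-0.33,0],[0.03,0.005,-0.344,0],[0.1,0.016,-0.344,0.01],[0.19,0.031,-0.344,0.02],[0.28,0.045,-0.344,0.03],[0.37,0.06,-0.344,0.038],[0.46,0.074,-0.344,0.038],[0.55,0.089,-0.344,0.038],[0.64,0.104,-0.344,0.038]]]'

```text
time_s: 29.95
eef_pos: [0.5426, -0.0005, 0.188]
eef_rot: [-0.001, 0.79, 0.613, -0.001]
wrist_force: [0.6, -0.4, -2.9]
opening: 0.391
grasp_force: 60.2
```

Emit:
drive_tool --plan '[[[0.05,0.003,0,0],[0.066,0.003,0,0],[0.066,0.003,0.05,0],[0.066,0.003,0.13,0],[0.066,0.003,0.21,0],[0.066,0.003,0.28,0],[0.066,0.003,0.3,0],[0.066,0.003,0.3,0],[0.066,0.003,0.3,0],[0.066,0.003,0.3,0]]]'

```text
time_s: 30.78
eef_pos: [0.5525, 0.022, 0.0711]
eef_rot: [0.001, 0.79, 0.612, 0.001]
wrist_force: [-0.0, 0.4, -2.2]
opening: 0.392
grasp_force: 60.1
```

```bash
cat > m5.py <<'E'
from h import *
import sys
# top of held part, seen by the wrist camera: name, x,y (mm), z of seen face
f,x,y,zt,rad=sys.argv[1],*map(float,sys.argv[2:6])
snap("wrist",f);q=np.load(f"pics/{f}.npz");d,M=q["d"],q["M"]
K=np.array(ctrl.camera_info("wrist")["camera_matrix"])
v,u=np.mgrid[:480,:640];X=np.stack([(u-K[0,2])/K[0,0]*d,(v-K[1,2])/K[1,1]*d,d],-1)@M[:3,:3].T+M[:3,3];Z=X[...,2]
m=((abs(Z-zt)<.006)&(d>0)&(np.hypot(X[...,0]-x/1e3,X[...,1]-y/1e3)<rad/1e3)).astype(np.uint8)
n,l,s,c=cv2.connectedComponentsWithStats(m);i=1+np.argmax(s[1:,4])
ct=max(cv2.findContours((l==i).astype(np.uint8),0,1)[0],key=cv2.contourArea)
w=(cast("wrist",M,ct[:,0],zt)[:,:2]*1000).astype(np.float32)
print("z",np.median(Z[l==i]),s[i],"circ",[np.round(a,1) for a in cv2.minEnclosingCircle(w)],"rect",[np.round(a,1) for a in cv2.minAreaRect(w)])
E
python3 -c "
from h import *
move(.5513,.0224,.0536,75.5)"; python3 m5.py w6 551.5 24 .115 30
```

```text
tcp [0.5525 0.022  0.0711] yaw 75.54 -> row [ 0.0003 -0.0033  0.0438] 0.0002
z 0.11381630230373879 [  216   323   212   106 14212] circ [array([553.2,  30.3]), np.float64(29.6)] rect [array([552.4,  27.3]), array([35. , 59.2]), np.float64(75.5)]
```

View pics/w6.png

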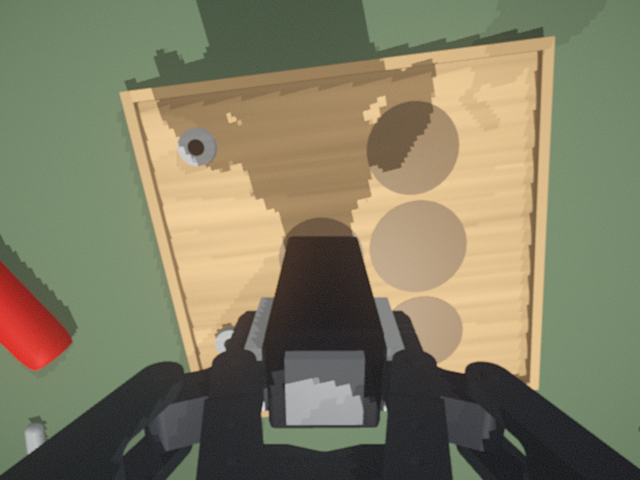

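The module is held above its circle, whose far rim shows at (320,222), and its plate is at (325,388). I'll set it down and verify after release.

Emit:
drive_tool --plan '[[[0,-0.002,0.015,0],[0,-0.002,0.028,0],[0,-0.002,0.038,0],[0,-0.002,0.043,0],[0,-0.002,0.044,0],[0,-0.002,0.044,0],[0,-0.002,0.044,0]]]'

```text
time_s: 31.42
eef_pos: [0.5502, 0.0227, 0.0535]
eef_rot: [-0.0, 0.79, 0.613, -0.0]
wrist_force: [-7.4, 0.9, 16.8]
opening: 0.392
grasp_force: 62.7
```

Emit:
drive_tool --plan '[[[0,0,0,0],[0,0,0,0],[0,0,0,0],[0,0,0,0],[0,0,0,0],[0,0,0,0],[0,0,-0.06,0],[0,0,-0.15,0],[0,0,-0.25,0],[0,0,-0.34,0],[0.04,0,-0.43,0],[0.1,0,-0.5,0]]]' --jaw 0

```text
time_s: 32.42
eef_pos: [0.5609, 0.0602, 0.2551]
eef_rot: [0.001, 0.791, 0.612, 0.001]
wrist_force: [1.7, -0.5, -0.3]
opening: 1.001
grasp_force: 0.0
```

Emit:
drive_tool --plan '[[[0,0,0,0],[0,0,0,0],[0,0,0,0]]]'

```text
time_s: 32.67
eef_pos: [0.5596, 0.0614, 0.2507]
eef_rot: [-0.0, 0.79, 0.613, -0.001]
wrist_force: [0.2, -0.4, -1.1]
opening: 0.997
grasp_force: 0.0
```

```bash
python3 m5.py w7 551 24 .095 30; python3 m5.py w7b 551 24 .095 30;python3 -c "
from h import *
move(.5513,.0224,.0536,75.5)"
```

```text
z 0.0961673868753368 [ 303  239   44   44 1848] circ [array([549.5,  25.3]), np.float64(23.3)] rect [array([549.9,  25.6]), array([35.7, 33.3]), np.float64(74.7)]
z 0.09614054685455517 [ 303  239   45   44 1858] circ [array([549.6,  25.5]), np.float64(23.5)] rect [array([549.7,  25.8]), array([35.6, 33.8]), np.float64(75.7)]
tcp [0.5591 0.061  0.2496] yaw 75.53 -> row [-0.0979  0.0071  0.49  ] 0.0002
```

```bash
python3 m3.py w7|grep mod;python3 m3.py w7b|grep mod; python3 m3.py w0|grep mod
```

```text
module [ 303  241   44   42 1774] circ [array([549.3,  24.9]), np.float64(23.0)] rect [array([549.6,  25.1]), array([34. , 33.5]), np.float64(75.7)]
module [ 303  241   45   42 1785] circ [array([549.3,  24.6]), np.float64(22.9)] rect [array([549.5,  25. ]), array([34. , 33.8]), np.float64(75.7)]
module [ 295  237   45   43 1582] circ [array([550.8,  24.3]), np.float64(22.7)] rect [array([551.1,  24.7]), array([34.1, 33.8]), np.float64(75.6)]
```

The module is back within about 1.6 mm and its yaw matches. Next is the standoff.

```bash
python3 -c "
from h import *
move(.4578,-.3175,.16,82.4)"
```

```text
tcp [0.5591 0.061  0.2496] yaw 75.53 -> row [-0.9793 -0.008   0.2247] -0.0381
```

Emit:
drive_tool --plan '[[[-0.08,0,0,0],[-0.17,-0.001,0,-0.01],[-0.27,-0.002,0,-0.02],[-0.37,-0.003,0,-0.03],[-0.47,-0.004,0,-0.038],[-0.57,-0.005,0,-0.038],[-0.67,-0.006,0,-0.038],[-0.77,-0.007,0,-0.038],[-0.87,-0.008,0,-0.038],[-0.95,-0.008,0.02,-0.038],[-0.979,-0.008,0.09,-0.038],[-0.979,-0.008,0.17,-0.038]]]'

```text
time_s: 33.77
eef_pos: [0.4583, -0.3216, 0.1834]
eef_rot: [0.002, 0.754, 0.657, -0.0]
wrist_force: [0.7, -0.6, 0.2]
opening: 0.997
grasp_force: 0.0
```

Emit:
drive_tool --plan '[[[0,0,0.05,0],[0,0,0.055,0],[0,0,0.055,0],[0,0,0.055,0],[0,0,0.055,0]]]'

```text
time_s: 34.18
eef_pos: [0.4603, -0.3178, 0.1633]
eef_rot: [0.001, 0.752, 0.659, 0.0]
wrist_force: [-0.2, 0.1, 0.5]
opening: 0.997
grasp_force: 0.0
```

```bash
python3 -c "
from h import *
move(.4578,-.3175,.0468,82.4)"
```

```text
tcp [ 0.4603 -0.3178  0.1633] yaw 82.41 -> row [ 0.0004 -0.0068  0.2914] 0.0001
```

Emit:
drive_tool --plan '[[[0,-0.004,0.08,0],[0,-0.004,0.17,0],[0,-0.004,0.25,0],[0,-0.004,0.291,0],[0,-0.004,0.291,0],[0,-0.004,0.291,0],[0,-0.004,0.291,0]]]'

```text
time_s: 34.77
eef_pos: [0.4594, -0.3182, 0.0477]
eef_rot: [0.002, 0.752, 0.659, 0.0]
wrist_force: [-0.0, -0.5, 0.1]
opening: 1.001
grasp_force: 0.0
```

Emit:
drive_tool --plan '[[[0,0,0,0],[0,0,0,0],[0,0,0,0],[0,0,0,0],[0,0,0,0],[0,0,0,0],[0,0,0,0],[0,0,0,0],[0,0,0,0]]]' --jaw 1

```text
time_s: 35.52
eef_pos: [0.4583, -0.3172, 0.0459]
eef_rot: [0.001, 0.752, 0.659, 0.0]
wrist_force: [-0.4, 1.1, 5.8]
opening: 0.276
grasp_force: 58.7
```

```bash
python3 -c "
from h import *
move(.5955,-.0381,.19,82.4)"
```

```text
tcp [ 0.4583 -0.3172  0.0459] yaw 82.4 -> row [ 0.7368  0.248  -0.3604] -0.0
```

Emit:
drive_tool --plan '[[[0,0,-0.05,0],[0,0,-0.15,0],[0,0,-0.25,0],[0,0,-0.34,0],[0.03,0.01,-0.36,0],[0.1,0.034,-0.36,0],[0.19,0.064,-0.36,0],[0.28,0.094,-0.36,0],[0.37,0.125,-0.36,0],[0.46,0.155,-0.36,0],[0.55,0.185,-0.36,0],[0.64,0.215,-0.36,0]]]'

```text
time_s: 36.52
eef_pos: [0.5767, -0.0721, 0.1878]
eef_rot: [-0.001, 0.752, 0.659, -0.001]
wrist_force: [1.0, -0.7, -1.9]
opening: 0.274
grasp_force: 59.2
```

Emit:
drive_tool --plan '[[[0.07,0.024,0,0],[0.097,0.033,0,0],[0.097,0.033,0,0],[0.097,0.033,0.05,0],[0.097,0.033,0.14,0],[0.097,0.033,0.22,0],[0.097,0.033,0.29,0],[0.097,0.033,0.31,0],[0.097,0.033,0.31,0],[0.097,0.033,0.31,0],[0.097,0.033,0.31,0]]]'

```text
time_s: 37.43
eef_pos: [0.5967, -0.0387, 0.0674]
eef_rot: [0.001, 0.753, 0.658, 0.001]
wrist_force: [0.1, -1.1, -2.3]
opening: 0.282
grasp_force: 59.3
```

```bash
python3 -c "
from h import *
move(.5955,-.038,.0469,82.4)"
```

```text
tcp [ 0.5967 -0.0387  0.0674] yaw 82.37 -> row [ 0.0014 -0.0035  0.0513] -0.0002
```

Emit:
drive_tool --plan '[[[0.001,-0.001,0.02,0],[0.001,-0.001,0.035,0],[0.001,-0.001,0.045,0],[0.001,-0.001,0.049,0],[0.001,-0.001,0.05,0],[0.001,-0.001,0.05,0],[0.001,-0.001,0.05,0]]]'

```text
time_s: 38.02
eef_pos: [0.5952, -0.0374, 0.0469]
eef_rot: [0.0, 0.752, 0.659, -0.0]
wrist_force: [-4.1, 0.9, 11.0]
opening: 0.281
grasp_force: 61.0
```

Emit:
drive_tool --plan '[[[0,0,0,0],[0,0,0,0],[0,0,0,0],[0,0,0,0],[0,0,0,0],[0,0,0,0],[0,0,-0.06,0],[0,0,-0.15,0],[0,0,-0.25,0],[0,0,-0.34,0],[0,0,-0.36,0],[0,0,-0.36,0]]]' --jaw 0

```text
time_s: 39.02
eef_pos: [0.5973, -0.0379, 0.1935]
eef_rot: [0.003, 0.752, 0.659, 0.002]
wrist_force: [-0.7, 0.6, -0.4]
opening: 0.997
grasp_force: 0.0
```

```bash
python3 -c "
from h import *
move(.4512,-.3825,.19,82.4)"
```

```text
tcp [ 0.5973 -0.0379  0.1935] yaw 82.4 -> row [-0.9021 -0.2483  0.0078] 0.0
```

Emit:
drive_tool --plan '[[[-0.08,-0.022,0,0],[-0.17,-0.047,0,0],[-0.27,-0.074,0,0],[-0.37,-0.102,0,0],[-0.47,-0.129,0,0],[-0.57,-0.157,0,0],[-0.67,-0.184,0,0],[-0.77,-0.212,0,0],[-0.86,-0.237,0,0],[-0.901,-0.247,0.02,0],[-0.901,-0.247,0.05,0],[-0.901,-0.247,0.07,0]]]'

```text
time_s: 40.02
eef_pos: [0.4477, -0.3809, 0.1578]
eef_rot: [-0.002, 0.753, 0.658, 0.0]
wrist_force: [0.0, 0.3, -0.6]
opening: 1.001
grasp_force: 0.0
```

Emit:
drive_tool --plan '[[[0,0,0,0],[0,0,0,0],[0,0,0,0],[0,0,0,0]]]'

```text
time_s: 40.35
eef_pos: [0.4501, -0.3806, 0.1617]
eef_rot: [0.0, 0.752, 0.659, 0.0]
wrist_force: [0.4, -0.7, -0.6]
opening: 0.996
grasp_force: 0.0
```

```bash
python3 -c "
from h import *
move(.4512,-.3825,.0475,82.4)"
```

```text
tcp [ 0.4501 -0.3806  0.1617] yaw 82.5 -> row [-0.0041  0.0031  0.2856] 0.0006
```

Emit:
drive_tool --plan '[[[-0.003,0.002,0.08,0],[-0.003,0.002,0.17,0],[-0.003,0.002,0.25,0],[-0.003,0.002,0.286,0],[-0.003,0.002,0.286,0],[-0.003,0.002,0.286,0],[-0.003,0.002,0.286,0]]]'

```text
time_s: 40.93
eef_pos: [0.4511, -0.3837, 0.0489]
eef_rot: [0.002, 0.752, 0.659, -0.0]
wrist_force: [0.5, 0.0, -0.1]
opening: 0.996
grasp_force: 0.0
```

Emit:
drive_tool --plan '[[[0,0,0,0],[0,0,0,0],[0,0,0,0],[0,0,0,0],[0,0,0,0],[0,0,0,0],[0,0,0,0],[0,0,0,0],[0,0,0,0]]]' --jaw 1

```text
time_s: 41.68
eef_pos: [0.4503, -0.3833, 0.0478]
eef_rot: [0.001, 0.752, 0.659, -0.0]
wrist_force: [0.2, 0.4, 5.0]
opening: 0.406
grasp_force: 59.3
```

```bash
python3 -c "
from h import *
move(.6105,.0695,.19,82.4)"
```

```text
tcp [ 0.4503 -0.3833  0.0478] yaw 82.4 -> row [ 1.1747  0.2477 -0.3563] 0.0
```

Emit:
drive_tool --plan '[[[0,0,-0.05,0],[0,0,-0.15,0],[0,0,-0.25,0],[0,0,-0.34,0],[0.03,0.006,-0.36,0],[0.1,0.021,-0.36,0],[0.19,0.04,-0.36,0],[0.28,0.059,-0.36,0],[0.38,0.08,-0.36,0],[0.48,0.101,-0.36,0],[0.58,0.122,-0.36,0],[0.68,0.143,-0.36,0]]]'

```text
time_s: 42.68
eef_pos: [0.5421, -0.1183, 0.1898]
eef_rot: [-0.001, 0.753, 0.659, -0.0]
wrist_force: [0.6, -0.1, -1.5]
opening: 0.408
grasp_force: 60.4
```

Emit:
drive_tool --plan '[[[0.1,0.021,0,0],[0.2,0.042,0,0],[0.3,0.064,0,0],[0.4,0.085,0,0],[0.47,0.1,0,0],[0.493,0.104,0,0],[0.493,0.104,0,0],[0.493,0.104,0.06,0],[0.493,0.104,0.14,0],[0.493,0.104,0.22,0],[0.493,0.104,0.29,0],[0.493,0.104,0.3,0]]]'

```text
time_s: 43.68
eef_pos: [0.6046, 0.068, 0.0644]
eef_rot: [-0.004, 0.753, 0.658, -0.004]
wrist_force: [-2.0, 0.2, -3.0]
opening: 0.406
grasp_force: 60.4
```

Emit:
drive_tool --plan '[[[0,0,0,0],[0,0,0,0],[0,0,0,0],[0,0,0,0]]]'

```text
time_s: 44.02
eef_pos: [0.6117, 0.0688, 0.0734]
eef_rot: [0.002, 0.753, 0.659, 0.001]
wrist_force: [0.5, 0.4, -1.9]
opening: 0.405
grasp_force: 60.4
```

```bash
python3 -c "
from h import *
move(.6105,.069,.0486,82.4)"
```

```text
tcp [0.6117 0.0688 0.0734] yaw 82.38 -> row [ 0.0001 -0.0033  0.062 ] -0.0001
```

Emit:
drive_tool --plan '[[[0,-0.002,0.02,0],[0,-0.002,0.04,0],[0,-0.002,0.053,0],[0,-0.002,0.059,0],[0,-0.002,0.06,0],[0,-0.002,0.06,0],[0,-0.002,0.06,0]]]'

```text
time_s: 44.6
eef_pos: [0.6092, 0.0694, 0.0486]
eef_rot: [-0.0, 0.752, 0.659, -0.0]
wrist_force: [-6.6, -0.7, 14.7]
opening: 0.404
grasp_force: 62.6
```

Emit:
drive_tool --plan '[[[0,0,0,0],[0,0,0,0],[0,0,0,0],[0,0,0,0],[0,0,0,0],[0,0,0,0],[0,0,-0.06,0],[0,0,-0.15,0],[0,0,-0.25,0],[0,0,-0.34,0],[-0.02,-0.06,-0.43,0],[-0.02,-0.11,-0.52,0]]]' --jaw 0

```text
time_s: 45.6
eef_pos: [0.5646, 0.0664, 0.2544]
eef_rot: [-0.0, 0.753, 0.658, -0.0]
wrist_force: [-0.3, 0.9, 0.0]
opening: 0.998
grasp_force: 0.0
```

Emit:
drive_tool --plan '[[[0,0,-0.02,0],[0,0,-0.02,0],[0,0,-0.02,0],[0,0,-0.02,0],[0,0,-0.02,0],[0,0,-0.02,0]]]'

```text
time_s: 46.1
eef_pos: [0.5647, 0.0671, 0.2591]
eef_rot: [-0.001, 0.752, 0.659, -0.001]
wrist_force: [-0.7, -0.4, -0.4]
opening: 0.998
grasp_force: 0.0
```

```bash
python3 -c "
from h import *
snap('wrist','w8')
snap('top','t8');p,_,_=snap('scene','s8')"; python3 m3.py w8; echo; python3 m3.py w0
```

```text
can neck [370 191  27  26 552] circ [array([608.3,  69.7]), np.float64(10.1)] rect [array([608.1,  69.6]), array([19.1, 19.5]), np.float64(82.5)]
can shoulder [ 358  177   46   45 1618] circ [array([607.9,  69.6]), np.float64(18.1)] rect [array([608.1,  69.7]), array([34.9, 35.2]), np.float64(82.5)]
module [ 291  244   46   43 1653] circ [array([549.3,  24.8]), np.float64(22.7)] rect [array([549.4,  25. ]), array([34.3, 33.8]), np.float64(75.8)]
standoff [362 316  31  29 700] circ [array([593.5, -37.5]), np.float64(13.7)] rect [array([593.9, -37.6]), array([26.4, 25.1]), np.float64(82.6)]
circle (35, 0) [601.49254391  14.77102634]
circle (35, 52) [608.3698762   66.31423443]
circle (35, -52) [594.61521162 -36.77218175]
circle (-17, 0) [549.94933582  21.64835863]

can neck [372 186  26  26 522] circ [array([609.7,  68.5]), np.float64(10.1)] rect [array([610. ,  68.7]), array([19.7, 19.2]), np.float64(84.5)]
can shoulder [ 360  173   45   45 1545] circ [array([609.6,  68.5]), np.float64(18.0)] rect [array([609.5,  68.4]), array([35.2, 35.6]), np.float64(38.8)]
module [ 295  237   45   43 1582] circ [array([550.8,  24.3]), np.float64(22.7)] rect [array([551.1,  24.7]), array([34.1, 33.8]), np.float64(75.6)]
standoff [362 308  31  28 670] circ [array([594.6, -37.8]), np.float64(13.5)] rect [array([594.7, -37.5]), array([25.9, 25.7]), np.float64(82.5)]
housing [ 351  220   45   43 1442] circ [array([602.6,  14.9]), np.float64(21.3)] rect [array([602.7,  14.7]), array([40.9, 41.5]), np.float64(4.7)]
circle (35, 0) [601.49254391  14.77102634]
circle (35, 52) [608.3698762   66.31423443]
circle (35, -52) [594.61521162 -36.77218175]
circle (-17, 0) [549.94933582  21.64835863]
```

View pics/w8.png

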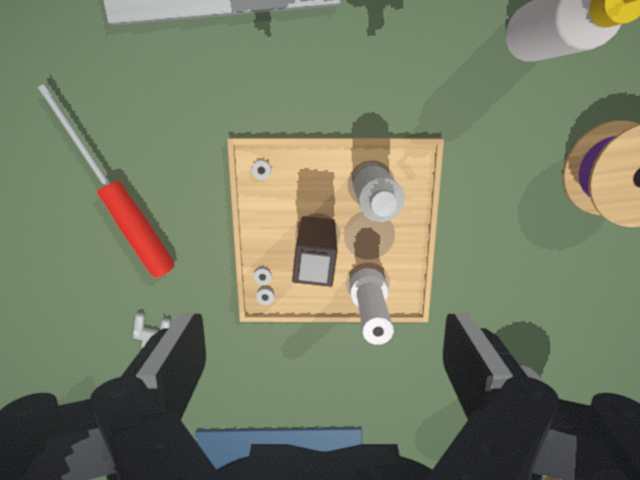

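View pics/s8.png

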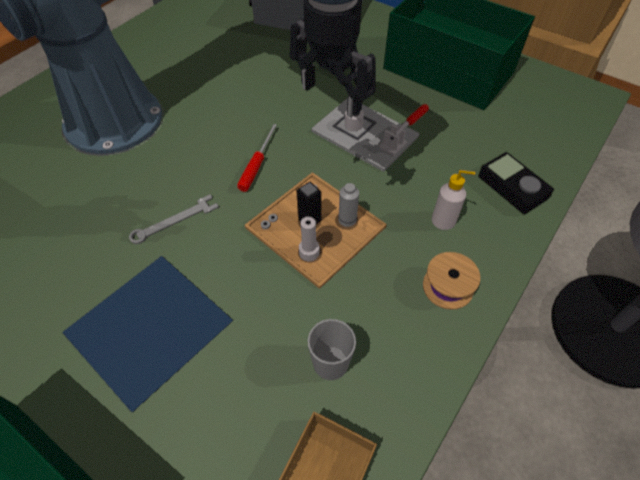

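The wrist view shows all three parts upright on their circles: canister (383,204), module (315,268), standoff (377,331). The scene view shows the mat empty, the bottle untouched and the housing in the nest at (355,120). One check remains: how much of the roughly 1.5 mm common offset is camera bias.

```bash
python3 m2.py w0|grep tray; python3 m2.py w8|grep tray
```

```text
tray ((566.97705078125, 19.748092651367188), (192.37586975097656, 201.6632080078125), 82.30392456054688) [[454.20001220703125, -62.099998474121094], [654.0, -89.0999984741211], [679.7999877929688, 101.5999984741211], [479.8999938964844, 128.60000610351562]]
tray ((566.790771484375, 19.808738708496094), (192.74179077148438, 201.6002960205078), 82.43062591552734) [[454.20001220703125, -62.400001525878906], [654.0, -89.0], [679.4000244140625, 102.0999984741211], [479.6000061035156, 128.60000610351562]]
```

```bash
python3 -c "
from bench import ctrl
print(ctrl.hand_in())"
```

```text
the job is handed in; nothing more can be done
None
```

I handed the job in at about 46 s: the housing stands inside the nest frame, and all three tall parts are back upright in the tray, each measured within about 2 mm of where it started. None tipped over, and the bottle was not touched.

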